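# Set the fume extractor's slide control to its pointer

## Task

The printer is about to run, so turn up the fume extractor: on the low black control console, slide the wide bar-shaped grip along its track until it stands level with the small brass pointer beside that track, then let go. Leave the other two sliders (the round knob and the thin fin) and the pointer as they are.

Things in the scene. Friction and masses are not known exactly. Their poses are not given: they have to be found in the camera images.
- bar_grip (a point): Wide black bar grip: 18 mm along its track, 32 across, 30 tall, on a thin stem. Point: centre of its flat top, 46 mm above the aluminium face plate, 99 above the table. x axis: along the track, away from the console's front; y: left; z: up. Slides along x only, 120 mm of travel, 2 N friction, stays where left. Starts within 25 mm of the low-x end.
- pointer (a point): Small brass arrow tab marking the wanted setting: 16 mm along the track, 19 across, 6 tall, on the bar's face plate, +y side. Point: its tip's top, 21 mm from the track's centre line; axes as bar_grip. The bar is level with it when both have the same place along x. It is 55 to 115 mm from the low-x end of the bar's travel; a push of 8 N along x shifts it.
- round_grip (a point): To be left alone: upright black round knob, 16 mm across; point: centre of its top, 38 mm above its face plate. Track and axes parallel to the bar's; stands anywhere in its 120 mm of travel. The three tracks lie side by side, 90 mm apart, in any order, on a black console 250 x 370 mm, 45 mm tall, with 8 mm thick face plates.
- fin_grip (a point): To be left alone: thin black fin, 26 mm along its track, 7 across; point: centre of its top, 38 mm above its face plate. Track and axes parallel to the bar's; stands anywhere in its 120 mm of travel. Left (+y) of the three tracks a jar 45 mm tall and a small printed bracket stand on the console, at least 60 mm from the nearest track.

How it is judged:
At the end, for the whole second after the job is handed in: The bar grip's centre is within 10 mm of the pointer along the track; the round and fin sliders and the pointer have not been moved more than 10 mm (x of bar_grip in the frame of pointer between -0.01 and 0.01 m); the robot touches nothing.
It fails at once if the round-knob slider was moved by more than 10 mm (distance of round_grip from where it was at the start of the episode above 0.01 m).
It fails at once if the fin slider was moved by more than 10 mm (distance of fin_grip from where it was at the start of the episode above 0.01 m).
It fails at once if the pointer was moved by more than 10 mm (distance of pointer from where it was at the start of the episode above 0.01 m).
It also fails if it takes over 32 s, if anything falls off the work surface, if the arm or the gripper's body presses on something with over 40 N, if the wrist force passes 120 N, or if a joint passes its speed limit or range.

## Robot

A 7-joint arm with a two-finger parallel gripper is mounted at the origin on the work surface. World frame = base frame: x ahead of the robot, y to its left, z up, the work surface at z = 0. Lengths are in m, angles in rad, forces in N, time in s.
With the tool pointing down it reaches from about 0.425 to 0.925 m from the base axis. Payload 6.8 kg.
Tool frame: the origin (TCP) lies midway between the tips of the shut fingers; the grasp point (between the pads) lies 19 mm behind it; z points along the fingers, y is the line along which they close (so a half turn about z gives the same grasp; the last joint's range is limited). The gripper opens to 85 mm and grips with 20 to 120 N. Pads are 22 mm wide; open, the fingers measure 114 mm over their backs; the gripper's body (76 mm by 85 mm) begins 54 mm behind the grasp point. The pads swing forward as they close: fully open they stand 13 mm farther back than shut.
Start: joints at [1.212, 0.477, 0.022, 1.555, -0.011, 1.109, -0.083], TCP at [0.168, -0.654, 0.207] pointing down, gripper open.
Joint ranges: [-2.96, 2.96], [-0.34, 2.1], [-1.41, 1.46], [0.24, 2.44], [-1.37, 4.51], [0.17, 1.92], [-2.96, 2.96]. Speed limits (rad/s): [2.39, 2.39, 3.14, 3.14, 3.14, 3.14, 3.14].

## Interface

Orientations are given as a rotation vector (axis times angle).
In Python, from bench import r gives the robot as it stands. The module is installed in compiled form; this text tells all that it offers.
- The arm moves only by the tool apply_moves, never from a script. Its argument "rows" is a list of rows, each a list of 6 numbers: the shift along the tool's x, y, z scaled (see below), then the turn, a rotation vector about the tool's x, y, z scaled (see below). A call has 1 to 5 rows; each row is the pose to reach, as a shift and turn from the pose commanded when the call began, along the tool's axes at that moment; what a row does not reach only later rows make up. The controller multiplies each number of a shift by 0.25 m and each number of a turn by 90 degrees. A row lasts 1/8 s, in which the tool goes at most 62.5 mm and 10.7 degrees, less where a joint would pass 70% of its speed; a pose out of reach is approached as far as the arm can. A call with a number of a shift or a turn outside -1 to 1 is refused whole. A call with a gripper value outside its range is refused whole. "claw" is the opening, from 0 (shut) to 1 (fully open), set as the call begins (left out, the last holds). The fingers move at their own pace and stop on an object; "newtons" is the grip in N (left out, the last holds). Time passes only in rows, so rows that repeat a pose let the fingers close. It gives the time, the measured TCP pose, the force, the opening and the grip force at its end, in the units of the state.
- r.get_obs(): the state, without advancing time (a new reading comes with each control period).
- r.grab_frame(name): name is "scene" or "top"; returns a dict with "pixels" (384x512x3 uint8, red, green, blue), "intrinsics" (3x3 intrinsics, pixels), "eye" and "attitude" of the camera in the world. Camera axes: x right, y up, looking along -z (the intrinsics and any distortion apply to the point x, -y, -z); pixel columns grow to the right and rows downward; lengths in m; the calibration is good to about 2 mm. A picture is of the moment at which its call begins. There is no depth.
- r.hand_in(): hands the job in; it is judged then, once.
Trained networks look in a picture, given as the dict that the camera call returned (one of the last four; its "shot" number tells which), for a name from the list of things; names that differ only in an ending like _2 or _b are one class to them, and where a whole thing is asked for, a point or a joint stands for the part that bears it (a point fixed in the world has none). Each returns a list of dicts, best first, with "conf" (0 to 1); they miss things now and then, are a little off and sometimes report something else, mostly with a low value. They report only what shows in the picture. A call takes as long as a camera call.
- r.search_frame(picture, thing): "rect" ([left, top, width, height] in pixels, round what is visible of it).
- r.outline_of(picture, thing): "pixels" (384x512 bool, what is visible of it) and "rect" ([left, top, width, height] in pixels, round what is visible of it).
- r.landmark_of(picture, thing): "point" ([column, row] in pixels: a listed point, or the origin of a listed thing).
The state is a dict: "clock": time; "joints": joint angles; "qvel": joint speeds; "tau": joint torques, N m; "tcp_pos": TCP position; "orientation": TCP orientation; "contact_force": force on the tool from outside, world axes, zero at the start; "moment": the same for the moment, N m; "grip_width": finger opening in m; "gripper_force": force on a finger pad.
Only numpy, scipy, OpenCV 4.12 (cv2) and the standard library are available. Lean on these libraries where they do the work, as an engineer would, in place of code of your own. Each camera call takes 0.05 s, during which the arm holds its last target. There are 200 camera calls.

## Working session

There is one attempt and no reset: what is moved stays moved. The work goes in short steps, Python scripts to look and compute and a tool call to move; the robot and the scene stay as the last step left them, time stands still between calls to the robot, and variables do not carry over. Pictures are saved under pics/ and viewed, at most 10 in all, crops included, and the job is handed in when it is done.

Besides the shell and the picture viewer there is one more tool, called as name([rows], argument=value, ...), one row to a line, values as JSON. apply_moves: Moves the arm, as the interface text tells. Its arguments: {"type":"object","properties":{"rows":{"type":"array","items":{"type":"array","items":{"type":"number"}}},"claw":{"type":"number"},"newtons":{"type":"number"}},"required":["rows"]}

```bash
mkdir -p pics
cat > h.py <<'E'
import numpy as np, cv2
from bench import r
from scipy.spatial.transform import Rotation as R
def att(p):
    a=np.array(p["attitude"],float)
    return a if a.shape==(3,3) else (R.from_rotvec(a).as_matrix() if a.size==3 else R.from_quat(a).as_matrix())
def ray(p,uv):
    K=np.array(p["intrinsics"]); d=np.linalg.inv(K)@[uv[0],uv[1],1]
    return np.array(p["eye"]),att(p)@(d*[1,-1,-1])
def onz(p,uv,z):
    e,d=ray(p,uv); return e+d*(z-e[2])/d[2]
E
python3 - <<'E'
from h import *
o=r.get_obs(); print({k:np.round(o[k],3) for k in("clock","tcp_pos","orientation","contact_force","grip_width")})
Z=dict(bar_grip=.099,pointer=.059,round_grip=.091,fin_grip=.091)
for n in("scene","top"):
    p=r.grab_frame(n); print(n,{k:np.round(v,3).tolist() for k,v in p.items() if k!="pixels" and k!="shot"})
    cv2.imwrite(f"pics/{n}0.png",cv2.cvtColor(p["pixels"],cv2.COLOR_RGB2BGR))
    for t in Z:
        for q in r.landmark_of(p,t)[:2]: print(t,round(q["conf"],2),np.round(q["point"],1),onz(p,q["point"],Z[t]).round(4))
E
```

```text
{'clock': np.float64(0.0), 'tcp_pos': array([ 0.167, -0.653,  0.206]), 'orientation': array([-3.115e+00, -3.930e-01,  1.000e-03]), 'contact_force': array([ 0.174, -0.503, -0.601]), 'grip_width': np.float64(0.086)}
scene {'intrinsics': [[378.12, 0.0, 259.982], [0.0, 378.12, 192.982], [0.0, 0.0, 1.0]], 'eye': [0.812, -0.094, 0.701], 'attitude': [0.449, 0.328, 1.195]}
bar_grip 0.76 [344.4 179.6] [0.5111 0.175  0.099 ]
pointer 0.51 [376.1 228.5] [0.6075 0.2009 0.059 ]
round_grip 0.52 [321.9 250.6] [0.623  0.0796 0.091 ]
top {'intrinsics': [[474.332, 0.0, 255.144], [0.0, 474.332, 190.079], [0.0, 0.0, 1.0]], 'eye': [0.443, 0.004, 0.884], 'attitude': [0.103, -0.069, -1.584]}
bar_grip 0.82 [167.7 194.7] [0.5246 0.1665 0.099 ]
pointer 0.53 [154.  150.4] [0.6082 0.1997 0.059 ]
round_grip 0.58 [217. 134.] [0.6283 0.0843 0.091 ]
fin_grip 0.44 [274.8 194.2] [ 0.5235 -0.0125  0.091 ]
```

View pics/scene0.png

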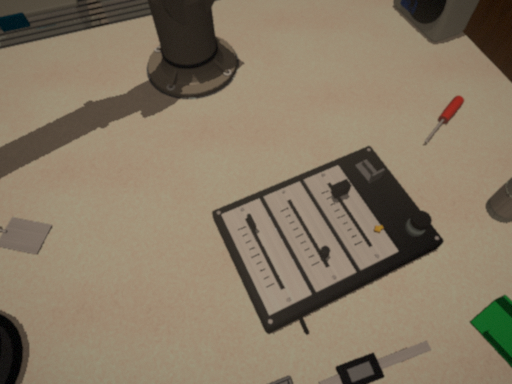

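View pics/top0.png

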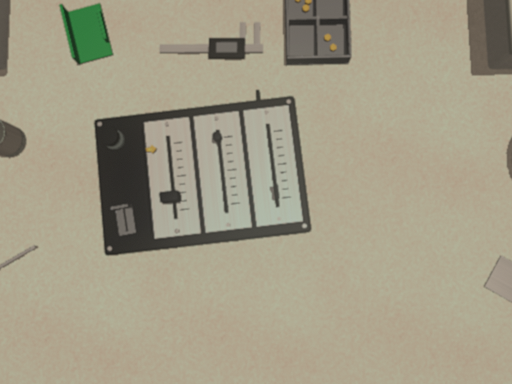

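The scene view shows the console with the bar grip near (341,187) and the brass pointer near (378,229). In the top view the bar is near (171,197), the pointer at (151,149), the round knob at (217,137) and the fin at (275,192). The console is turned slightly. I'll enlarge both views to pin down the bar and pointer.

Run:
```python
from h import *
a=cv2.imread("pics/scene0.png")[160:250,300:400]; b=cv2.imread("pics/top0.png")[125:225,140:240]
f=lambda i:cv2.resize(i[:90,:100],None,fx=4,fy=4,interpolation=cv2.INTER_CUBIC)
cv2.imwrite("pics/crop.png",np.hstack([f(a),f(b)]))
P={}
for n in("scene","top"):
    p=P[n]=r.grab_frame(n)
    h=cv2.cvtColor(p["pixels"],cv2.COLOR_RGB2HSV)
    m=cv2.inRange(h,(12,130,100),(30,255,255))
    k,_,s,c=cv2.connectedComponentsWithStats(m)
    for i in range(1,k):
        if s[i,4]>8: print(n,s[i],c[i].round(1),onz(p,c[i],.057).round(4))
    for t in("bar_grip","pointer"):
        for q in r.outline_of(p,t)[:1]:
            v,u=np.nonzero(q["pixels"]); print(n,t,q["conf"],q["rect"],u.mean().round(1),v.mean().round(1))
# track slots, top view, plate z
p=P["top"]
for uv in [(168.5,137),(176,218),(219,130),(226.5,212),(268,124),(278,207)]: print(uv,onz(p,uv,.053).round(4))
```

```text
scene [374 225  10   7  46] [378.2 228.1] [0.6075 0.2059 0.057 ]
scene bar_grip 0.62 [331.5, 178.3, 20.4, 21.7] 340.1 188.0
top [303   0   8  12  58] [306.2   5.2] [ 0.8734 -0.0768  0.057 ]
top [325  35   5   6  28] [327.   37.3] [ 0.8112 -0.1128  0.057 ]
top [330  44   6   7  29] [332.5  47.1] [ 0.7925 -0.1222  0.057 ]
top [146 147  10   5  33] [150.6 149. ] [0.6112 0.2062 0.057 ]
top bar_grip 0.64 [162.3, 190.5, 22.6, 11.6] 169.8 196.9
(168.5, 137) [0.6333 0.1753 0.053 ]
(176, 218) [0.488  0.1611 0.053 ]
(219, 130) [0.6444 0.0845 0.053 ]
(226.5, 212) [0.4972 0.0721 0.053 ]
(268, 124) [ 0.6537 -0.0034  0.053 ]
(278, 207) [ 0.5047 -0.0185  0.053 ]
```

View pics/crop.png

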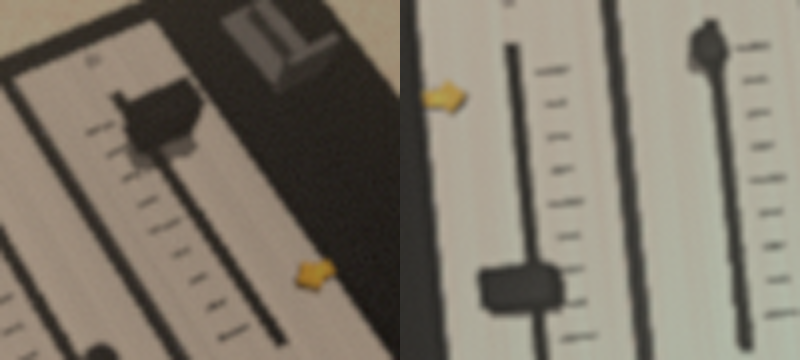

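Top view: bar top is at about (168.5,196) and the pointer at (150.6,149). The track is yawed about 5.4°. I'll grip along x, which centres the bar between the fingers. Next I'll write a helper for move numbers and fit the bar in both views.

```bash
cat >> h.py <<'E'
YAW=.095
def want(yaw=YAW): # tool y along track, z down
    y=np.array([np.cos(yaw),np.sin(yaw),0]); z=np.array([0,0,-1.]); return np.c_[np.cross(y,z),y,z]
def go(pos):
    o=r.get_obs(); A=R.from_rotvec(o["orientation"]).as_matrix()
    d=A.T@(np.array(pos)-o["tcp_pos"])/.25; w=R.from_matrix(A.T@want()).as_rotvec()/(np.pi/2)
    print("row",np.round(np.r_[d,w],3).tolist())
def proj(p,X):
    c=(np.array(X)-p["eye"])@att(p)*[1,-1,-1]; q=c@np.array(p["intrinsics"]).T; return q[:,:2]/q[:,2:]
E
python3 - <<'E'
from h import *
go((.42,-.45,.2)); go((.50,-.2,.2))
t=np.array([np.cos(YAW),np.sin(YAW),0]); n=np.array([-t[1],t[0],0]); o=np.array([.5607,.1682,0])
for nm in("scene","top"):
    p=r.grab_frame(nm)
    for x in(.505,.51,.515,.52,.525):
        c=o+t*(x-o[0])
        X=[c+t*a*.009+n*b*.016+[0,0,z] for a in(-1,1) for b in(-1,1) for z in(.069,.099)]
        q=proj(p,X); print(nm,x,q.min(0).round(1),q.max(0).round(1))
    g=cv2.cvtColor(p["pixels"],cv2.COLOR_RGB2GRAY)
    u0,v0,u1,v1=(326,174,356,204) if nm=="scene" else (158,186,188,206)
    m=(g[v0:v1,u0:u1]<60); m=cv2.morphologyEx(m.astype(np.uint8),cv2.MORPH_OPEN,np.ones((5,5)))
    print(nm,"mask",np.add(cv2.boundingRect(m),(u0,v0,0,0)))
E
```

```text
row [1.181, -0.539, 0.027, 0.0, -0.0, -0.901]
row [1.739, -1.429, 0.027, 0.0, -0.0, -0.901]
scene 0.505 [325.1 172.3] [347.1 193.9]
scene 0.51 [326.4 174.3] [348.5 196. ]
scene 0.515 [327.7 176.3] [349.9 198. ]
scene 0.52 [329.  178.3] [351.3 200.1]
scene 0.525 [330.3 180.4] [352.8 202.2]
scene mask [332 174  24  25]
top 0.505 [159.8 199.8] [182.9 213.7]
top 0.51 [159.5 196.9] [182.6 210.9]
top 0.515 [159.2 193.9] [182.4 208. ]
top 0.52 [159.  190.9] [182.1 205.1]
top 0.525 [158.7 188. ] [181.8 202.3]
top mask [161 192  12  11]
```

apply_moves([
  [0.95,-0.4,0.03,0,0,-0.4],
  [0.95,-0.4,0.03,0,0,-0.4],
  [0.95,-0.4,0.03,0,0,-0.4],
  [0.95,-0.4,0.03,0,0,-0.4],
  [0.95,-0.4,0.03,0,0,-0.4],
], claw=1, newtons=20)

```text
clock: 1.52
tcp_pos: [0.3783, -0.4935, 0.1994]
orientation: [-2.836, -1.35, -0.005]
contact_force: [-0.6, 0.7, 0.6]
grip_width: 0.0855
gripper_force: 0.0
```

```bash
python3 -c "
from h import *
go((.52,-.2,.2))"
```

```text
row [1.268, -0.3, 0.001, 0.001, -0.002, -0.495]
```

apply_moves([
  [1,-0.25,0,0,0,-0.495],
  [1,-0.25,0,0,0,-0.495],
  [1,-0.25,0,0,0,-0.495],
  [1,-0.25,0,0,0,-0.495],
  [1,-0.25,0,0,0,-0.495],
])

```text
clock: 2.15
tcp_pos: [0.4864, -0.261, 0.1998]
orientation: [2.113, 2.324, 0.003]
contact_force: [-0.1, -0.4, -0.1]
grip_width: 0.0855
gripper_force: 0.0
```

```bash
python3 -c "
from h import *
go((.521,.1645,.2))"
```

```text
row [1.681, 0.3, 0.002, 0.001, -0.001, 0.0]
```

apply_moves([
  [1,0.2,0,0,0,0],
  [1,0.2,0,0,0,0],
  [1,0.2,0,0,0,0],
  [1,0.2,0,0,0,0],
  [1,0.2,0,0,0,0],
])

```text
clock: 2.78
tcp_pos: [0.513, -0.0082, 0.1998]
orientation: [-2.118, -2.321, -0.003]
contact_force: [-0.1, -0.9, 0.3]
grip_width: 0.0858
gripper_force: 0.0
```

```bash
python3 -c "
from h import *
go((.521,.1645,.15))"
```

```text
row [0.685, 0.095, 0.2, 0.001, -0.001, -0.002]
```

apply_moves([
  [0.685,0.095,0.2,0,0,0],
  [0.685,0.095,0.2,0,0,0],
  [0.685,0.095,0.2,0,0,0],
  [0.685,0.095,0.2,0,0,0],
  [0.685,0.095,0.2,0,0,0],
])

```text
clock: 3.4
tcp_pos: [0.5221, 0.1579, 0.1489]
orientation: [2.127, 2.311, -0.002]
contact_force: [-0.7, -1.6, -0.7]
grip_width: 0.0855
gripper_force: 0.0
```

Run:
```python
from h import *
go((.521,.1645,.076))
p=r.grab_frame("scene"); cv2.imwrite("pics/s1.png",cv2.cvtColor(cv2.resize(p["pixels"][80:280,230:480],None,fx=3,fy=3),cv2.COLOR_RGB2BGR))
```

```text
row [0.027, -0.002, 0.292, -0.0, 0.001, -0.008]
```

View pics/s1.png

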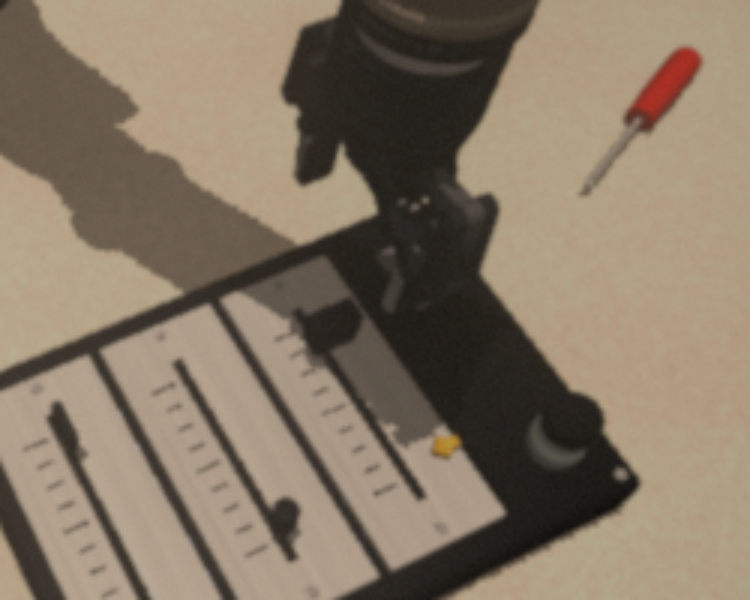

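The crop shows the open gripper at about (400,260), above and behind the bar at (330,325), which fits a hover of 50 mm over it. The pointer at (446,446) is clear. Descending.

apply_moves([
  [0,0,0.12,0,0,0],
  [0,0,0.22,0,0,0],
  [0,0,0.29,0,0,0],
  [0,0,0.29,0,0,0],
  [0,0,0.29,0,0,0],
])

```text
clock: 4.08
tcp_pos: [0.5223, 0.1602, 0.0775]
orientation: [2.124, 2.313, 0.002]
contact_force: [-0.4, -0.2, 0.1]
grip_width: 0.0853
gripper_force: 0.0
```

apply_moves([
  [0,0,0,0,0,0],
  [0,0,0,0,0,0],
  [0,0,0,0,0,0],
  [0,0,0,0,0,0],
  [0,0,0,0,0,0],
], claw=0, newtons=20)

```text
clock: 4.7
tcp_pos: [0.5215, 0.1604, 0.0767]
orientation: [2.124, 2.315, -0.0]
contact_force: [1.2, 0.1, -0.3]
grip_width: 0.0004
gripper_force: 0.0
```

The fingers closed on nothing, so I'll look before going on.

Run:
```python
from h import *
o=[]
for n,(u,v) in(("scene",(290,130)),("top",(110,110))):
    p=r.grab_frame(n); o.append(cv2.resize(p["pixels"][v:v+130,u:u+100],None,fx=4,fy=4,interpolation=cv2.INTER_CUBIC))
    print(n,proj(p,[r.get_obs()["tcp_pos"],[.521,.1645,.099]]).round(1).tolist())
    for t in("bar_grip","pointer"):
        for q in r.landmark_of(p,t)[:1]: print(t,round(q["conf"],2),np.round(q["point"],1),onz(p,q["point"],.099 if t[0]=="b" else .059).round(4))
cv2.imwrite("pics/s2.png",cv2.cvtColor(np.hstack(o),cv2.COLOR_RGB2BGR))
```

```text
scene [[337.7, 192.4], [341.6, 185.5]]
bar_grip 0.58 [342.  183.1] [0.5165 0.1674 0.099 ]
pointer 0.59 [373.  226.7] [0.6023 0.1972 0.059 ]
top [[173.9, 197.8], [168.9, 196.8]]
```

View pics/s2.png

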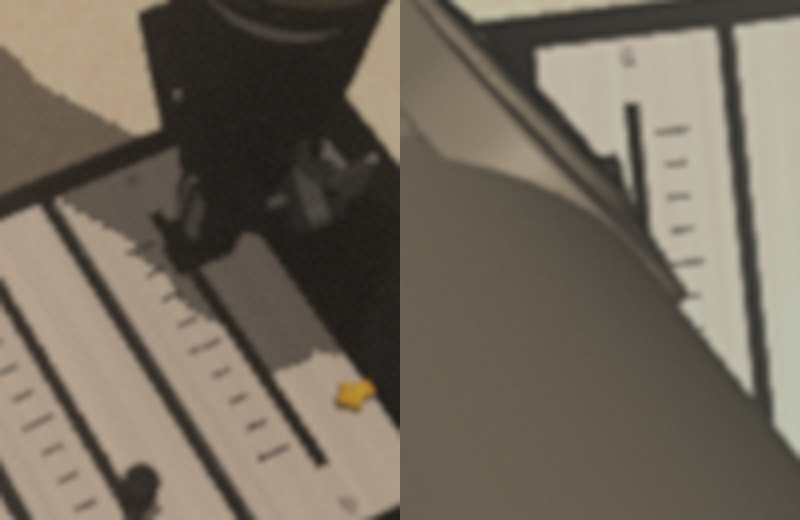

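Run:
```python
from h import *
p=r.grab_frame("scene"); o=r.get_obs(); print(o["grip_width"],o["gripper_force"])
u,v=300,120
im=cv2.resize(p["pixels"][v:v+90,u:u+100],None,fx=6,fy=6,interpolation=cv2.INTER_CUBIC)
im=(255*(im/255.)**.45).astype(np.uint8)
A=R.from_rotvec(o["orientation"]).as_matrix(); T=o["tcp_pos"]
def dr(X,c):
    q=((proj(p,X)-[u,v]+.5)*6).astype(int); cv2.polylines(im,[q.reshape(-1,1,2)],False,c,1)
dr([T,T-A[:,2]*.06],(255,0,0))                       # approach: red
dr([T-A[:,1]*.04,T+A[:,1]*.04],(0,255,0))            # closing: green
t=np.array([np.cos(YAW),np.sin(YAW),0]); n=np.array([-t[1],t[0],0]); c=np.array([.521,.1645,.099])
dr([c+t*.009*a+n*.016*b for a,b in((1,1),(1,-1),(-1,-1),(-1,1),(1,1))],(0,200,255))
cv2.imwrite("pics/s3.png",cv2.cvtColor(im,cv2.COLOR_RGB2BGR))
```

```text
-0.00018747342838653256 0.0
```

View pics/s3.png

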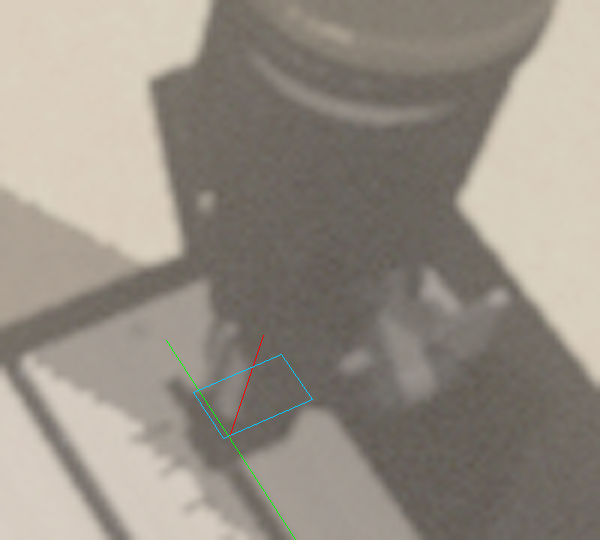

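Run:
```python
from h import *
p=r.grab_frame("scene"); A=want()
T=np.array([.5221,.159,.149])+[0,0,.013]
for d in(A[:,1],-A[:,1],A[:,0],-A[:,0]):
    print(d.round(2),[((proj(p,[T+d*k])[0]-[230,80])*3).round().tolist() for k in(.043,.057)], "35mm up",((proj(p,[T+d*.05+[0,0,.035]])[0]-[230,80])*3).round())
```

```text
[1.   0.09 0.  ] [[388.0, 322.0], [402.0, 342.0]] 35mm up [410. 299.]
[-1.   -0.09 -0.  ] [[308.0, 208.0], [296.0, 191.0]] 35mm up [311. 162.]
[-0.09  1.    0.  ] [[411.0, 237.0], [431.0, 228.0]] 35mm up [437. 196.]
[ 0.09 -1.   -0.  ] [[281.0, 291.0], [259.0, 300.0]] 35mm up [278. 261.]
```

apply_moves([
  [0,0,-0.2,0,0,0],
  [0,0,-0.4,0,0,0],
  [-0.25,0,-0.45,0,0,0],
  [-0.5,0,-0.45,0,0,0],
  [-0.75,0,-0.45,0,0,0],
])

```text
clock: 5.72
tcp_pos: [0.5376, -0.0271, 0.1897]
orientation: [2.123, 2.314, 0.001]
contact_force: [1.5, 0.0, -1.5]
grip_width: -0.0001
gripper_force: 0.0
```

Run:
```python
from h import *
o=r.get_obs(); print(o["tcp_pos"].round(4) if hasattr(o["tcp_pos"],"round") else o["tcp_pos"])
L=[]
for n,(u,v) in(("scene",(250,120)),("top",(130,100))):
    p=r.grab_frame(n); L.append(cv2.resize(p["pixels"][v:v+130,u:u+130],None,fx=3,fy=3,interpolation=cv2.INTER_CUBIC))
    print(n,"tcp",proj(p,[o["tcp_pos"]]).round(1))
    for t,z in(("bar_grip",.099),("pointer",.059)):
        for q in r.landmark_of(p,t)[:1]: print(t,round(q["conf"],2),np.round(q["point"],1),onz(p,q["point"],z).round(4))
    for q in r.outline_of(p,"bar_grip")[:1]: print(q["rect"])
im=np.hstack(L); cv2.imwrite("pics/s4.png",cv2.cvtColor((255*(im/255.)**.6).astype(np.uint8),cv2.COLOR_RGB2BGR))
```

```text
[ 0.5376 -0.0271  0.1897]
scene tcp [[244.2 200.2]]
bar_grip 0.64 [343.  181.4] [0.5138 0.1708 0.099 ]
pointer 0.54 [373.4 231.5] [0.6112 0.1933 0.059 ]
[333.6, 175.5, 17.7, 22.5]
top tcp [[285.8 177.8]]
bar_grip 0.61 [168.3 195.2] [0.5238 0.1655 0.099 ]
pointer 0.6 [156.4 150.3] [0.6083 0.1955 0.059 ]
[161.1, 190.6, 24.4, 11.2]
```

View pics/s4.png

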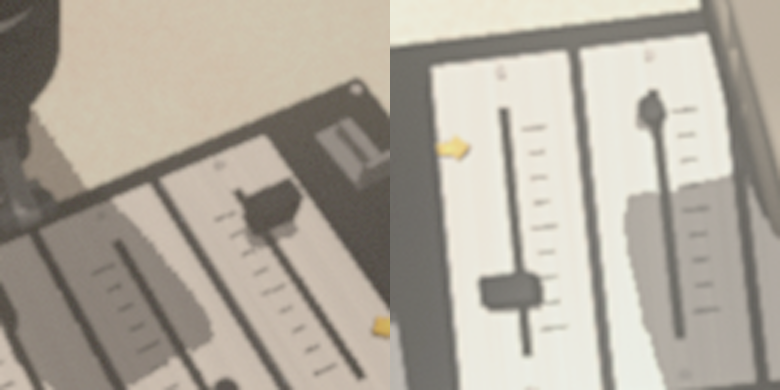

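Run:
```python
from h import *
o=r.get_obs(); L=[]
A=R.from_rotvec(o["orientation"]).as_matrix(); T=o["tcp_pos"]; t=A[:,1]
for n,(u,v) in(("scene",(200,110)),("top",(230,120))):
    p=r.grab_frame(n); im=cv2.resize(p["pixels"][v:v+120,u:u+90],None,fx=4,fy=4,interpolation=cv2.INTER_CUBIC)
    im=(255*(im/255.)**.4).astype(np.uint8)
    for X,c in(([T,T-A[:,2]*.06],(255,0,0)),([T-t*.04,T+t*.04],(0,255,0))):
        cv2.polylines(im,[((proj(p,X)-[u,v]+.5)*4).astype(int).reshape(-1,1,2)],False,c,1)
    L.append(im)
cv2.imwrite("pics/s5.png",cv2.cvtColor(np.hstack(L),cv2.COLOR_RGB2BGR))
```

```text
(no output)
```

View pics/s5.png

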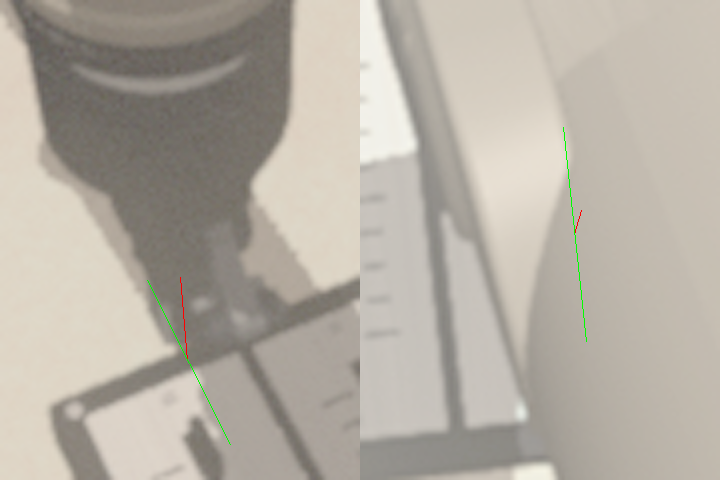

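The bar hasn't moved: in s4 it is at pixel (341,188) in the scene view and (169,196) in the top view. In s5 the fingertips blend into the dark console edge near scene (247,195). A difference image with the claw opened will show where the fingers really are.

Run:
```python
from h import *
p=r.grab_frame("scene"); np.save("closed.npy",p["pixels"])
```

apply_moves([
  [0,0,0,0,0,0],
  [0,0,0,0,0,0],
  [0,0,0,0,0,0],
  [0,0,0,0,0,0],
  [0,0,0,0,0,0],
], claw=1)

```text
clock: 6.9
tcp_pos: [0.5375, -0.0253, 0.1892]
orientation: [2.124, 2.315, 0.0]
contact_force: [0.6, -0.7, 1.1]
grip_width: 0.0854
gripper_force: 0.0
```

Run:
```python
from h import *
o=r.get_obs(); p=r.grab_frame("scene"); c=np.load("closed.npy"); u,v=190,110
A=R.from_rotvec(o["orientation"]).as_matrix(); T=o["tcp_pos"]; t=A[:,1]
d=np.abs(p["pixels"].astype(int)-c).max(2).astype(np.uint8)
L=[]
for im in(cv2.cvtColor((np.clip(d*4.,0,255)).astype(np.uint8),cv2.COLOR_GRAY2RGB),(255*(p["pixels"]/255.)**.4).astype(np.uint8)):
    im=cv2.resize(im[v:v+130,u:u+100],None,fx=4,fy=4,interpolation=cv2.INTER_CUBIC)
    for X,k in(([T,T-A[:,2]*.06],(255,0,0)),([T-t*.043+[0,0,.013],T+t*.043+[0,0,.013]],(0,255,0))):
        cv2.polylines(im,[((proj(p,X)-[u,v]+.5)*4).astype(int).reshape(-1,1,2)],False,k,1)
    L.append(im)
cv2.imwrite("pics/s6.png",cv2.cvtColor(np.hstack(L),cv2.COLOR_RGB2BGR)); print(o["tcp_pos"],o["grip_width"],o["clock"])
```

```text
[ 0.53746718 -0.02529112  0.18921842] 0.08541847012116695 6.9
```

View pics/s6.png

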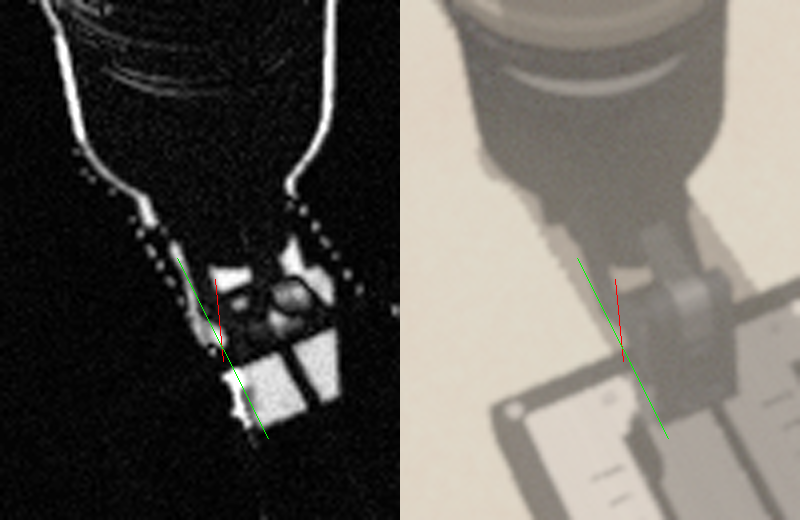

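The difference image shows the open front finger's tip edge at crop (690,410), against a predicted (668,437). So the real fingertips sit about 15 mm higher than I had modelled, and the pads passed above or barely at the bar's top. I'll regrip deeper.

apply_moves([
  [0.25,0,0,0,0,0],
  [0.5,0,0,0,0,0],
  [0.75,0,0,0,0,0],
  [0.75,0,0.1,0,0,0],
  [0.75,0,0.2,0,0,0],
], claw=1)

```text
clock: 7.58
tcp_pos: [0.5214, 0.1628, 0.1389]
orientation: [2.121, 2.317, 0.001]
contact_force: [0.6, -0.3, 0.9]
grip_width: 0.0856
gripper_force: 0.0
```

apply_moves([
  [0,0,0.1,0,0,0],
  [0,0,0.2,0,0,0],
  [0,0,0.25,0,0,0],
  [0,0,0.28,0,0,0],
  [0,0,0.3,0,0,0],
])

```text
clock: 8.2
tcp_pos: [0.5218, 0.1617, 0.0644]
orientation: [2.124, 2.314, 0.001]
contact_force: [-0.6, 0.5, 0.4]
grip_width: 0.0852
gripper_force: 0.0
```

apply_moves([
  [0,0,0,0,0,0],
  [0,0,0,0,0,0],
  [0,0,0,0,0,0],
  [0,0,0,0,0,0],
  [0,0,0,0,0,0],
], claw=0, newtons=20)

```text
clock: 8.82
tcp_pos: [0.5216, 0.1616, 0.0646]
orientation: [2.123, 2.315, 0.0]
contact_force: [-1.4, -2.6, 5.3]
grip_width: 0.0174
gripper_force: 22.8
```

Gripped (17.4 mm, 23 N). Sliding about 91 mm along the track.

apply_moves([
  [0,0.07,0,0,0,0],
  [0,0.16,0,0,0,0],
  [0,0.25,0,0,0,0],
  [0,0.33,0,0,0,0],
  [0,0.365,0,0,0,0],
])

```text
clock: 9.45
tcp_pos: [0.6129, 0.1708, 0.0646]
orientation: [-2.123, -2.315, -0.002]
contact_force: [-2.2, 3.2, 5.4]
grip_width: 0.0169
gripper_force: 23.0
```

apply_moves([
  [0,0,0,0,0,0],
  [0,0,0,0,0,0],
  [0,0,0,0,0,0],
], claw=1)

```text
clock: 9.82
tcp_pos: [0.6118, 0.1688, 0.064]
orientation: [2.124, 2.314, -0.001]
contact_force: [0.8, 0.4, -0.2]
grip_width: 0.0707
gripper_force: 0.0
```

apply_moves([
  [0,0,-0.15,0,0,0],
  [0,0,-0.35,0,0,0],
  [-0.25,0,-0.45,0,0,0],
  [-0.5,0,-0.45,0,0,0],
  [-0.85,0,-0.45,0,0,0],
])

```text
clock: 10.45
tcp_pos: [0.6279, -0.0149, 0.1774]
orientation: [2.123, 2.314, 0.001]
contact_force: [0.8, 0.6, -0.1]
grip_width: 0.0857
gripper_force: 0.0
```

Run:
```python
from h import *
L=[]
for n,(u,v) in(("scene",(300,150)),("top",(130,100))):
    p=r.grab_frame(n); L.append(cv2.resize(p["pixels"][v:v+130,u:u+130],None,fx=3,fy=3,interpolation=cv2.INTER_CUBIC))
    for t,z in(("bar_grip",.099),("pointer",.059),("round_grip",.091),("fin_grip",.091)):
        for q in r.landmark_of(p,t)[:1]: print(n,t,round(q["conf"],2),np.round(q["point"],1),onz(p,q["point"],z).round(4))
    for q in r.outline_of(p,"bar_grip")[:1]: print(q["rect"])
    h=cv2.cvtColor(p["pixels"],cv2.COLOR_RGB2HSV); m=cv2.inRange(h,(12,130,100),(30,255,255)); m[:80]=0
    y,x=np.nonzero(m); print("brass",x.mean(),y.mean(),len(x),onz(p,(x.mean(),y.mean()),.057).round(4))
    t=np.array([np.cos(YAW),np.sin(YAW),0]); nn=np.array([-t[1],t[0],0]); o=np.array([.5607,.1682,0])
    for x in(.6,.605,.61,.615,.62):
        c=o+t*(x-o[0]); q=proj(p,[c+t*a*.009+nn*b*.016+[0,0,z] for a in(-1,1) for b in(-1,1) for z in(.069,.099)])
        print(x,q.min(0).round(1),(q.max(0)-q.min(0)).round(1))
cv2.imwrite("pics/s7.png",cv2.cvtColor((255*(np.hstack(L)/255.)**.6).astype(np.uint8),cv2.COLOR_RGB2BGR))
```

```text
scene bar_grip 0.83 [371.7 222.3] [0.607  0.1809 0.099 ]
scene pointer 0.35 [374.2 231.9] [0.6124 0.1943 0.059 ]
scene round_grip 0.45 [323.1 249.4] [0.6217 0.0824 0.091 ]
scene fin_grip 0.62 [248.3 217.5] [ 0.5206 -0.0183  0.091 ]
[357.4, 215.9, 21.0, 22.8]
brass 380.0689655172414 228.0 29 [0.6084 0.2092 0.057 ]
0.6 [351.2 212.8] [24.5 22.4]
0.605 [352.7 215. ] [24.7 22.4]
0.61 [354.2 217.3] [24.8 22.4]
0.615 [355.6 219.6] [24.9 22.5]
0.62 [357.1 222. ] [25.1 22.5]
top bar_grip 0.53 [157.2 149.7] [0.6013 0.1848 0.099 ]
top pointer 0.6 [156.9 147.3] [0.6137 0.1946 0.059 ]
top round_grip 0.45 [215.5 135.2] [0.6263 0.0869 0.091 ]
top fin_grip 0.46 [276.9 192.9] [ 0.5256 -0.0161  0.091 ]
[156.7, 136.8, 21.3, 11.9]
brass 151.06060606060606 149.0 33 [0.6112 0.2055 0.057 ]
0.6 [154.9 144.2] [23.  15.6]
0.605 [154.7 141.3] [23.  15.7]
0.61 [154.4 138.4] [23.  15.8]
0.615 [154.2 135.5] [23.  15.9]
0.62 [153.9 132.6] [23. 16.]
```

View pics/s7.png

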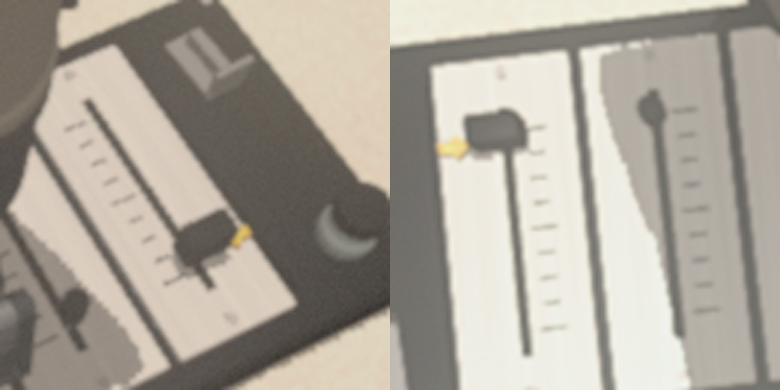

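The bar now stands beside the brass pointer: scene view bar at (368,228) and pointer at (380,228), top view bar at (166,143) and pointer at (151,149). Allowing for perspective and yaw, the two are level to within about 4 mm. The other sliders haven't moved and the arm is clear.

```bash
python3 -c "
from bench import r
print(r.hand_in())"
```

```text
the job is handed in; nothing more can be done
None
```

I slid the bar grip about 91 mm along its track until it was level with the brass pointer, then let go and handed the job in; by the cameras it is about 4 mm off (10 mm allowed), no shift of the pointer or the other two sliders was visible, and the hand-in returned no verdict.

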